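# Dip the reservoir with the gauge rod and present its tip for reading

## Robot

A 6-joint arm with a two-finger parallel gripper is mounted at the origin on a cart in front of the work surface, level with it; the furniture and walls round the work are solid. World frame = base frame: x ahead of the robot, y to its left, z up, the work surface at z = 0. Lengths are in m, angles in degrees, forces in N, time in s.
With the tool pointing down it reaches from about 0.325 to 0.85 m from the base axis. Payload 15.5 kg.
Tool frame: the origin (TCP) lies at the very end of the fingers, on their centre line; the grasp point (between the pads) lies arm.grip_depth behind it (arm.grip_depth is the distance from the TCP to the grasp point, in m); z points along the fingers, y is the direction in which the jaws open and shut (so a half turn about z gives the same grasp; the last joint's range is limited). The gripper opens to 91 mm and grips with 3 to 60 N. Pads are 32 mm wide; open, the fingers measure 118 mm over their backs; the gripper's body (76 mm by 178 mm) begins 60 mm behind the grasp point.
Start: joints at [-70.273, 28.281, 77.091, -0, 74.628, -5.472], TCP at [0.266, -0.566, 0.214] pointing down, gripper open.
Joint ranges: [-166.48, 166.48], [-47.26, 123.95], [12.59, 153.08], [-70.14, 250.14], [6.76, 159.57], [-176.63, 176.63]. Speed limits (degrees/s): [108.29, 108.29, 147.25, 172.46, 172.46, 172.46].

## Interface

Orientations are given as a 3x3 rotation matrix whose columns are the frame's x, y, z axes.
In Python, from rig import arm gives the robot as it stands. Calls block until the motion is done:
- arm.move_to(position, orientation): joint-space move of the TCP to a pose.
- arm.move_l(position, orientation=None, feed=0.15): straight line of the TCP; orientation=None keeps the orientation; feed is the mean speed in m/s.
- arm.move_joints(angles): joint-space move.
- arm.grip(opening): finger opening in m; the grip force is fixed at half the most; returns when the fingers have stopped.
- arm.sleep(seconds).
- arm.solve_ik(position, orientation): joint angles nearest the present ones, or None.
- arm.snapshot(name): name is "scene" or "top" or "wrist"; returns the picture (420x560x3 uint8, red, green, blue); there is no depth.
- arm.get_calibration(name): a dict with "intrinsics" (3x3 intrinsics, pixels), "k1" (the pictures are not rectified: a ray, as slopes to the right and down, at radius r is drawn at 1 + k1 r^2 times it, then the intrinsics apply), "cam_to_world" (4x4, takes a point from camera to world coordinates). Camera axes: x right, y down, z forward; pixel columns grow to the right and rows downward; lengths in m; the calibration is good to about 2 mm. A picture is of the moment at which its call begins: read the wrist's pose just before it. get_calibration takes no time and is no camera call; for the wrist camera it gives the pose at the moment of the call.
A pose or a line that the arm cannot do raises arm.Unreachable and nothing moves.
- arm.sign_off(): hands the job in, once; it reports no verdict.
Readings, each from a call of its own:
- arm.current_t(): time.
- arm.current_joint_positions(): joint angles.
- arm.current_dq(): joint speeds.
- arm.current_tau(): joint torques, N m.
- arm.current_ee_pos(): TCP position.
- arm.current_tool_rot(): TCP orientation.
- arm.current_force(): force on the tool from outside, world axes, zero at the start.
- arm.current_torque(): the same for the moment, N m.
- arm.current_width(): finger opening in m.
Only numpy, scipy, OpenCV 4.12 (cv2) and the standard library are available. Lean on these libraries where they do the work, as an engineer would, in place of code of your own. Each camera call takes 0.05 s, during which the arm holds its last target. There are 200 camera calls.

## Task

Take the gauge rod off its rest by the handle, push it into the reservoir's inclined guide tube until its collar stops on the tube's mouth, and pull it right out again. Then carry it to the stand magnifier and finish while still holding it: the rod level, its tip under the middle of the lens about half-way between the lens and the white plate, still, touching neither the magnifier nor anything else but the gripper. Leave the small box, stopper, bottle and flask that stand around where they are.

Things in the scene. Friction and masses are not known exactly. Their poses are not given: they have to be found in the camera images.
- gauge_rod: round metal gauge rod, 80 g, 176 mm long: shaft 8 mm thick, 110 mm long, dark rings near its tip; disc collar 30 mm in diameter, 6 mm thick; ribbed round handle 16 mm thick, 60 mm long. x axis along the shaft to the tip; origin on the axis at the collar's face towards the tip. Starts level on the rest, tip away from the robot; its centre of mass is about 30 mm from the collar towards the tip
- rod_grip (a point): middle of the gauge rod's handle, on its axis, 36 mm behind the collar's seating face and 146 mm from the tip; axes as the rod's. On the rest it lies 50 mm above the worktop with free space all round it
- rod_tip (a point): end of the gauge rod's shaft, on its axis; axes as the rod's
- guide_tube: steel guide tube of the reservoir, fixed, 40 degrees above level. Origin at the centre of the mouth, 130 mm above the worktop; z axis along the tube outwards (up, towards the robot). 105 mm long, bore 12 mm, widening over the last 15 mm to 20 mm at the mouth, rim 26 mm in diameter. The collar seats flat on the rim, the shaft's whole 110 mm inside
- reservoir: grey oil reservoir, fixed, box 140 x 100 mm, 85 mm high (103 mm at the cap), that carries the guide tube; origin on the worktop; in its frame the box spans x -55 to +85, y -50 to +50 mm, the tube's mouth is at x -100, y 0, z 130 mm; x axis level, away from the robot, the way the tube goes down
- rod_rest: grey plastic rod rest, fixed, base 90 x 50 mm, with two upright V notches 70 mm apart on which the shaft lies 50 mm above the worktop; origin under its centre on the worktop, x axis along the rod towards its tip. The handle and collar overhang it towards the robot. The rest and the magnifier may be on either side of the reservoir
- magnifier: stand magnifier, fixed: base 120 x 90 x 10 mm with a white plate 70 x 70 mm (top 12 mm above the worktop), a post 10 mm thick standing 62 mm from the lens centre along its +x axis (roughly away from the robot), a level round lens, 79 mm over its frame, underside 149 mm above the worktop. Origin on the worktop under the lens centre
- reading_point (a point): point under the middle of the lens, 80 mm above the worktop, half-way between lens and white plate; axes as the magnifier's: x to the post
- ph_strips: small cardboard box, 26 x 60 x 45 mm, loose bystander; origin under its centre
- stopper: rubber stopper, 29 mm in diameter, 25 mm high, loose bystander; origin under its centre
- kcl_bottle: white bottle, 46 mm in diameter, 92 mm high, loose bystander; origin under its centre
- conical_flask: conical flask, 83 mm in diameter, 130 mm high, loose bystander; origin under its centre

How it is judged:
By the outcome, as a careful person would: the job done as asked, in the order asked, and still so for the second after the job is handed in, while the arm keeps its last pose, push and grip.
It also fails if it takes over 46 s, if anything falls off the work surface, if the arm or the gripper's body presses on something with over 40 N, if the wrist force passes 120 N, or if a joint passes its speed limit or range.

## Working session

There is one attempt and no reset: what is moved stays moved. The work goes in short steps, each a Python script; the robot and the scene stay as the last script left them, time stands still between calls to the robot, and variables do not carry over. Pictures are saved under pics/ and viewed, about 8 in all and at most 12, crops included, and the job is handed in when it is done.

```bash
mkdir -p pics; ls; python3 - <<'E'
from rig import arm
import cv2,numpy as np
for n in("scene","top"):
    im=arm.snapshot(n); cv2.imwrite(f"pics/{n}0.png",im[:,:,::-1])
    c=arm.get_calibration(n); print(n,np.round(c["intrinsics"],1).tolist(),c["k1"],np.round(c["cam_to_world"],3).tolist())
print(arm.grip_depth,arm.current_t(),arm.current_width(),arm.current_tool_rot())
c=arm.get_calibration("wrist");print(np.round(c["cam_to_world"],3).tolist(),c["intrinsics"])
E
```

```text
pics
scene [[495.8, 0.0, 270.0], [0.0, 495.8, 216.4], [0.0, 0.0, 1.0]] -0.0532876328343292 [[-0.481, -0.347, 0.805, -0.915], [-0.877, 0.202, -0.436, 0.748], [-0.011, -0.916, -0.402, 0.805], [0.0, 0.0, 0.0, 1.0]]
top [[538.5, 0.0, 274.2], [0.0, 538.5, 204.2], [0.0, 0.0, 1.0]] -0.16817734281174845 [[0.025, -0.99, 0.14, 0.262], [-1.0, -0.025, 0.007, -0.012], [-0.003, -0.14, -0.99, 1.76], [0.0, 0.0, 0.0, 1.0]]
0.0188 0.1 0.09143522860165194 [[ 9.04852011e-01  4.25726129e-01 -3.18644450e-04]
 [ 4.25726222e-01 -9.04851440e-01  1.02712620e-03]
 [ 1.48948573e-04 -1.06505251e-03 -9.99999422e-01]]
[[0.426, -0.873, -0.237, 0.334], [-0.905, -0.411, -0.11, -0.533], [-0.001, 0.261, -0.965, 0.384], [0.0, 0.0, 0.0, 1.0]] [[328.4846295    0.         279.85270459]
 [  0.         328.4846295  206.24511966]
 [  0.           0.           1.        ]]
```

View pics/scene0.png

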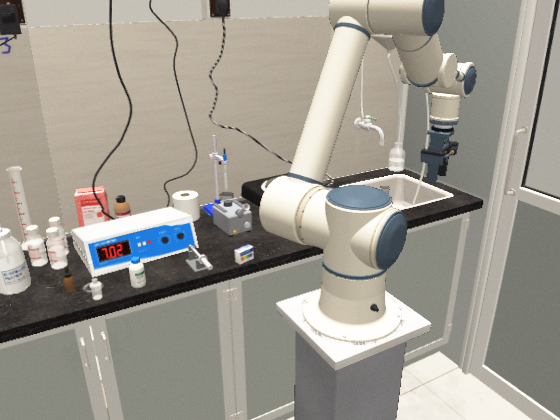

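View pics/top0.png

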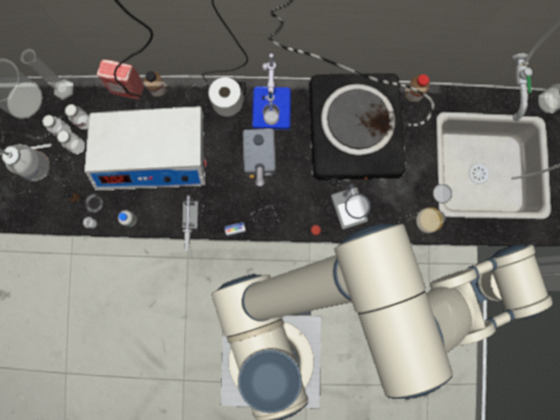

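The top view shows the rest at about (190,215), the reservoir with its tube at (259,165), the magnifier at (353,207), the small box at (234,229), the stopper at (315,230) and the bottle at (126,217). The scene view agrees. Next I'll get coarse positions from the top view and take wrist views.

```bash
cat > h.py <<'E'
import numpy as np,cv2
from rig import arm
def ray(c,px):
    u=cv2.undistortPoints(np.array([[px]],float),c["intrinsics"],np.array([c["k1"],0,0,0.]))[0,0]
    T=np.array(c["cam_to_world"]); d=T[:3,:3]@[u[0],u[1],1]; return T[:3,3],d/np.linalg.norm(d)
def onz(c,px,z):
    o,d=ray(c,px); return o+d*(z-o[2])/d[2]
def tri(*obs):
    A=np.zeros((3,3));b=np.zeros(3)
    for c,px in obs:
        o,d=ray(c,px);P=np.eye(3)-np.outer(d,d);A+=P;b+=P@o
    X=np.linalg.solve(A,b)
    res=[np.linalg.norm(np.cross(X-ray(c,p)[0],ray(c,p)[1])) for c,p in obs]
    return X,np.round(np.array(res)*1000,1)
def proj(c,X):
    T=np.linalg.inv(c["cam_to_world"]);p=T[:3,:3]@X+T[:3,3]
    return cv2.projectPoints(p[None],np.zeros(3),np.zeros(3),c["intrinsics"],np.array([c["k1"],0,0,0.]))[0].ravel()
def save(name):
    c=arm.get_calibration("wrist"); im=arm.snapshot("wrist")
    cv2.imwrite(f"pics/{name}.png",im[:,:,::-1]); np.save(f"pics/{name}.npy",c,allow_pickle=True)
def load(name): return np.load(f"pics/{name}.npy",allow_pickle=True).item()
def down(yaw):  # tool z down, tool x at yaw (deg)
    a=np.radians(yaw);x=np.array([np.cos(a),np.sin(a),0]);z=np.array([0,0,-1.]);return np.c_[x,np.cross(z,x),z]
E
python3 - <<'E'
from h import *
c=arm.get_calibration("top")
for n,p,z in [("rodtip",(190,198),.05),("handle end",(187,246),.05),("tube mouth",(261,182),.13),("res cen",(259,150),.085),("lens",(357,206),.15),("mag plate",(350,208),.012),("box",(234,229),.045),("stopper",(315,230),.025),("bottle",(126,217),.09),("edge",(234,240),0)]:
    print(n,np.round(onz(c,p,z),3))
for p in [(.40,.12,.32),(.40,.2,.30),(.4,-.2,.35)]:
  for y in (0,180):
    print(p,y,arm.solve_ik(p,down(y)))
E
```

```text
rodtip [0.517 0.272 0.05 ]
handle end [0.362 0.275 0.05 ]
tube mouth [0.56  0.042 0.13 ]
res cen [0.672 0.053 0.085]
lens [ 0.49  -0.252  0.15 ]
mag plate [ 0.502 -0.249  0.012]
box [0.421 0.127 0.045]
stopper [ 0.426 -0.134  0.025]
bottle [0.445 0.468 0.09 ]
edge [0.389 0.129 0.   ]
(0.4, 0.12, 0.32) 0 [ 8.49419740e+00  5.09481150e+00  9.41907677e+01 -2.54444375e-14
  8.07144208e+01  9.84941974e+01]
(0.4, 0.12, 0.32) 180 [ 8.49419740e+00  5.09481150e+00  9.41907677e+01 -2.54444375e-14
  8.07144208e+01 -8.15058026e+01]
(0.4, 0.2, 0.3) 0 [ 1.89064771e+01  8.76315919e+00  9.29969125e+01 -2.54444375e-14
  7.82399283e+01  1.08906477e+02]
(0.4, 0.2, 0.3) 180 [ 1.89064771e+01  8.76315919e+00  9.29969125e+01 -2.54444375e-14
  7.82399283e+01 -7.10935229e+01]
(0.4, -0.2, 0.35) 0 [-3.42236253e+01  6.62826412e+00  8.77266748e+01 -2.54444375e-14
  8.56450610e+01  5.57763747e+01]
(0.4, -0.2, 0.35) 180 [-3.42236253e+01  6.62826412e+00  8.77266748e+01 -2.54444375e-14
  8.56450610e+01 -1.24223625e+02]
```

```bash
python3 - <<'E'
from h import *
R=down(180)
for n,p in [("m1",(.40,-.30,.34)),("m2",(.40,-.16,.34)),("r1",(.40,.08,.30)),("r2",(.40,.24,.30))]:
    arm.move_to(p,R); arm.sleep(.15); save(n); print(n,arm.current_t())
a=np.vstack([np.hstack([cv2.imread(f"pics/{x}.png") for x in r]) for r in(("m1","m2"),("r1","r2"))])
cv2.imwrite("pics/all1.png",cv2.resize(a,(800,600),interpolation=cv2.INTER_AREA))
E
```

```text
m1 2.3083
m2 3.125
r1 4.2833
r2 5.1667
```

View pics/all1.png

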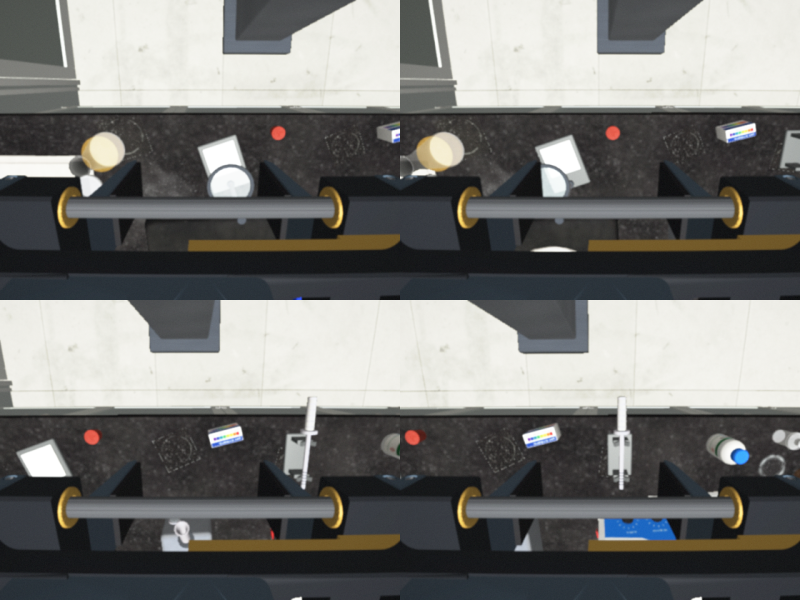

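The wrist views show the magnifier (m1 lens at mosaic (231,183)), the rod on its rest (handle and collar towards the robot), and the bystanders. The gripper bar hides the tube, so I'll take two tube views from further out.

```bash
python3 - <<'E'
from h import *
R=down(180)
for n,p in [("t1",(.64,.12,.33)),("t2",(.64,-.03,.33))]:
    arm.move_to(p,R); arm.sleep(.15); save(n); print(n,arm.current_t())
i=lambda n:cv2.imread(f"pics/{n}.png")
M=(0.56,.042,.13)
def crop(n,X,w=110,h=82):
    u=proj(load(n),np.array(X)).round().astype(int);x0=int(np.clip(u[0]-w//2,0,560-w));y0=int(np.clip(u[1]-h//2,0,420-h));print(n,"crop",x0,y0,w,h)
    return i(n)[y0:y0+h,x0:x0+w]
f=lambda im,k:cv2.resize(im,(400,300),interpolation=cv2.INTER_CUBIC)
A=[crop("t1",M,160,120),crop("t2",M,160,120),crop("r1",(.44,.273,.05),160,120),crop("r2",(.44,.273,.05),160,120)]
A=[f(a,1) for a in A]
cv2.imwrite("pics/crop1.png",np.vstack([np.hstack(A[:2]),np.hstack(A[2:])]))
E
```

```text
t1 6.4167
t2 7.2667
t1 crop 126 51 160 120
t2 crop 264 50 160 120
r1 crop 345 144 160 120
r2 crop 225 145 160 120
```

View pics/crop1.png

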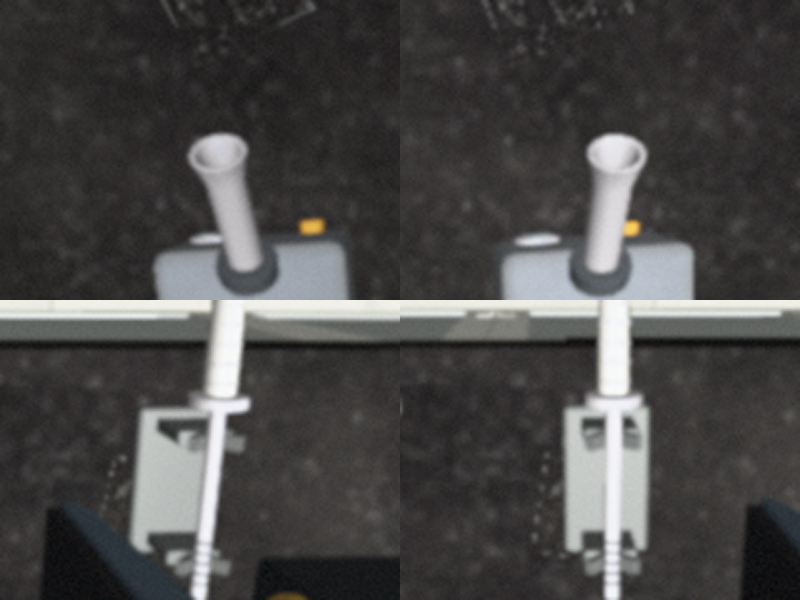

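Both tube crops show the mouth clearly (t1 about (213,113), t2 about (350,112) full-frame), and the rod crops show shaft, collar and V rest. Next: two closer magnifier views, then the geometry.

```bash
python3 - <<'E'
from h import *
R=down(180)
for n,p in [("g1",(.60,-.20,.36)),("g2",(.60,-.32,.36))]:
    arm.move_to(p,R); arm.sleep(.15); save(n); print(n,arm.current_t())
A=[]
for n in("g1","g2"):
    u=proj(load(n),np.array((.49,-.25,.1))).round().astype(int);x0,y0=np.clip(u-[80,110],0,[400,200]);print(n,x0,y0)
    A.append(cv2.resize(cv2.imread(f"pics/{n}.png")[y0:y0+220,x0:x0+160],(400,550),interpolation=cv2.INTER_CUBIC))
cv2.imwrite("pics/crop2.png",np.hstack(A))
E
cat > geo.py <<'E'
from h import *
def plane(c,pts):  # plane through camera centre fitted to rays
    D=np.array([ray(c,p)[1] for p in pts]);_,s,V=np.linalg.svd(D);return V[2],ray(c,pts[0])[0]
def axis(obs):
    (n1,o1),(n2,o2)=[plane(*o) for o in obs]
    d=np.cross(n1,n2);d/=np.linalg.norm(d)
    p=np.linalg.lstsq(np.array([n1,n2,d]),np.array([n1@o1,n2@o2,0]),rcond=None)[0]
    return p,d
def mids(n,rows,col0,col1,th):
    g=cv2.imread(f"pics/{n}.png",0);out=[]
    for r in rows:
        a,b=np.round([col0+(col1-col0)*(r-rows[0])/(rows[-1]-rows[0])+k for k in(-10,10)]).astype(int)
        l=g[r,a:b].astype(float);w=np.clip(l-th,0,30);out.append(((w*(np.arange(a,b))).sum()/w.sum(),r,(w>15).sum()))
    return np.array(out)
def clos(p,d,c,px): # point on line nearest ray
    o,e=ray(c,px);A=np.c_[d,-e];t=np.linalg.lstsq(A,o-p,rcond=None)[0];return p+d*t[0]
E
python3 - <<'E'
from geo import *
# tube
T1,T2=load("t1"),load("t2")
m1=mids("t1",np.arange(124,147),126+224/2.5,126+238/2.5,110);m2=mids("t2",np.arange(124,147),264+212/2.5,264+203/2.5,110)
print(m1[:,2],m2[:,2])
p,d=axis([(T1,m1[:,:2]),(T2,m2[:,:2])]);d*=np.sign(d[2]);print("tube dir",d.round(3),"elev",np.degrees(np.arcsin(d[2])))
cs=[]
for n,x0 in(("t1",126),("t2",264)):
    g=cv2.imread(f"pics/{n}.png",0);b=(g>110).astype(np.uint8);b[:,:x0+60]=0;b[:,x0+110:]=0;b[:100]=0;b[130:]=0
    C=max(cv2.findContours(b,0,1)[0],key=cv2.contourArea)[:,0]
    k=C[C[:,1]<116].astype(np.float32);e=cv2.fitEllipse(k);print(n,e);cs.append(e[0])
print("mouth tri",tri((T1,cs[0]),(T2,cs[1])))
for c,x in((T1,cs[0]),(T2,cs[1])): print(" on axis",clos(p,d,c,x).round(4), "on z.13",onz(c,x,.13).round(4))
# at z=.13 on axis
print(" axis at .13",p+d*(.13-p[2])/d[2])
# rod
R1,R2=load("r1"),load("r2")
ro=np.arange(144+48,144+88)
m1=mids("r1",ro,345+215/2.5,345+204/2.5,185);m2=mids("r2",ro+1,225+213/2.5,225+212/2.5,185);print(m1[:,2],m2[:,2])
h1=mids("r1",np.arange(150,178),345+227/2.5,345+222/2.5,190);h2=mids("r2",np.arange(150,178),225+214/2.5,225+213/2.5,190)
for nm,a,b in(("shaft",m1,m2),("handle",h1,h2)):
    q,e=axis([(R1,a[:,:2]),(R2,b[:,:2])]);e*=np.sign(e[0]);print(nm,e.round(4),"at x=.40:",(q+e*(.40-q[0])/e[0]).round(4),"x=.5:",(q+e*(.5-q[0])/e[0]).round(4))
    if nm=="shaft":
        for c,x in((R1,(345+216/2.5,144+111/2.5)),(R2,(225+213/2.5,145+109/2.5))): print(" collar front",clos(q,e,c,x).round(4))
E
```

```text
g1 8.2083
g2 8.9583
g1 157 0
g2 254 0
[14. 14. 14. 14. 14. 14. 14. 14. 14. 13. 13. 14. 14. 13. 14. 14. 13. 13.
 14. 14. 14. 17. 18.] [14. 14. 14. 14. 14. 14. 14. 14. 14. 14. 14. 14. 14. 14. 16. 16. 16. 16.
 16. 16. 16. 13. 14.]
tube dir [-0.852 -0.049  0.521] elev 31.40270859923913
t1 ((212.78756713867188, 111.9466552734375), (15.145411491394043, 22.72678565979004), 80.62647247314453)
t2 ((350.3536071777344, 111.3048095703125), (16.22996711730957, 23.262025833129883), 94.89839935302734)
mouth tri (array([0.56107137, 0.04908458, 0.12908471]), array([0., 0.]))
 on axis [0.561  0.0496 0.1287] on z.13 [0.5611 0.0493 0.13  ]
 on axis [0.5611 0.0496 0.1286] on z.13 [0.5611 0.0489 0.13  ]
 axis at .13 [0.55886739 0.04942896 0.13      ]
[5. 5. 5. 5. 6. 5. 5. 5. 5. 5. 5. 5. 5. 5. 5. 5. 5. 5. 5. 5. 5. 5. 5. 5.
 5. 5. 5. 5. 5. 5. 5. 5. 5. 5. 5. 5. 5. 5. 5. 5.] [ 5.  5.  5.  5.  6.  6.  6.  6.  6.  6.  6.  6.  8. 12. 15. 16. 19. 17.
 16. 15. 15. 14. 11. 15. 13. 13.  8. 12. 10.  8.  7.  8.  9.  7.  7.  7.
  7.  7.  7.  7.]
shaft [ 0.9997  0.0128 -0.0194] at x=.40: [0.4    0.2797 0.0518] x=.5: [0.5    0.281  0.0499]
 collar front [0.4182 0.2799 0.0514]
 collar front [0.4179 0.2799 0.0515]
handle [0.9999 0.0071 0.0081] at x=.40: [0.4    0.2793 0.0537] x=.5: [0.5    0.28   0.0545]
```

View pics/crop2.png

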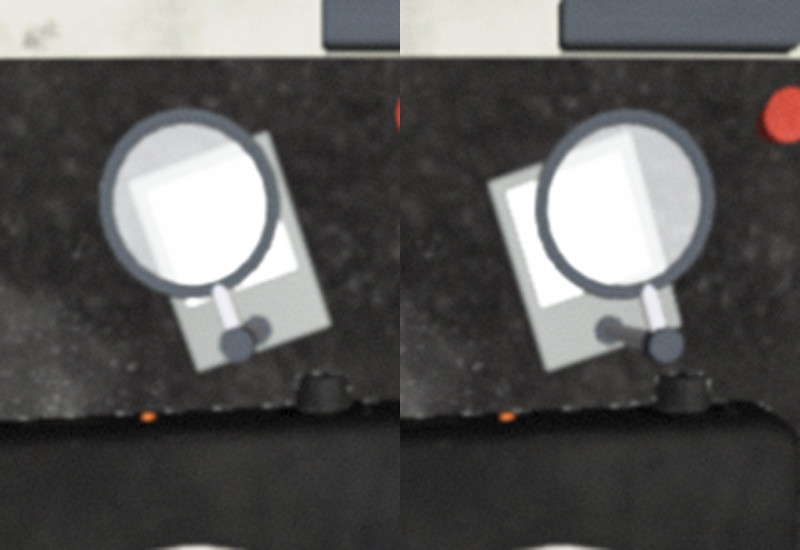

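Both crops show the lens ring (full-frame centres g1 about (233,81.6), g2 about (344,81.6)) and the post cap. Next: triangulate the magnifier, refine tube yaw from cleaner rows, and check reachability.

```bash
cat >> geo.py <<'E'
AL=np.radians(20)
def rodpose(grip,yaw,pitch): # tool pose for rod with grip point at 'grip', pitch = tip-down deg
    a,b=np.radians(yaw),np.radians(pitch)
    x=np.array([np.cos(a)*np.cos(b),np.sin(a)*np.cos(b),-np.sin(b)]);y=np.array([-np.sin(a),np.cos(a),0]);z=np.cross(x,y)
    tz=-np.cos(AL)*z+np.sin(AL)*x; ty=y; tx=np.cross(ty,tz); # tool x towards robot
    return np.array(grip)+tz*arm.grip_depth,np.c_[tx,ty,tz]
E
python3 - <<'E'
from geo import *
T1,T2=load("t1"),load("t2")
for th in(100,120,140):
  for r in((124,136),(127,139),(122,139)):
    ro=np.arange(*r);k=lambda x,s:(x[0]+(x[1]-x[0])*(ro[[0,-1]]-124)/22)/2.5+s
    m1=mids("t1",ro,*k((224,238),126),th);m2=mids("t2",ro,*k((212,203),264),th)
    p,d=axis([(T1,m1[:,:2]),(T2,m2[:,:2])]);d*=np.sign(d[2])
    # yaw with elevation fixed at 40: plane of each view separately
    ys=[]
    for c,m in((T1,m1),(T2,m2)):
        n,_=plane(c,m[:,:2]);f=lambda a:abs(n@[-np.cos(a)*np.cos(.698),-np.sin(a)*np.cos(.698),np.sin(.698)]);a=np.radians(np.arange(-15,15,.05));ys.append(np.degrees(a[np.argmin([f(x) for x in a])]))
    print(th,r,"elev",np.degrees(np.arcsin(d[2])).round(1),"yaw",np.degrees(np.arctan2(-d[1],-d[0])).round(2),"yaw@40",np.round(ys,2),"at .129",(p+d*(.129-p[2])/d[2]).round(4))
# reservoir front-top edge, yaw check from both views
for c,a,b in((T1,(126+165/2.5,51+254/2.5),(126+340/2.5,51+241/2.5)),(T2,(264+110/2.5,50+254/2.5),(264+285/2.5,50+242/2.5))):
    A,B=onz(c,a,.085),onz(c,b,.085);v=B-A;print("res edge",A.round(3),B.round(3),np.degrees(np.arctan2(v[0],-v[1])), )
g1,g2=load("g1"),load("g2")
P=lambda x,y,x0:(x0+x/2.5,y/2.5)
L,_r=tri((g1,P(189.5,204,157)),(g2,P(225,204,254)));print("lens",L.round(4),_r)
Q,_r=tri((g1,P(238,342,157)),(g2,P(265,343,254)));print("post top",Q.round(4),_r,"dist",np.linalg.norm((Q-L)[:2]),"yaw",np.degrees(np.arctan2(*(Q-L)[1::-1])))
for c,r in((g1,[(130,183,157),(268,132,157),(331,323,157),(198,372,157)]),(g2,[(488,182,254-160),(548,371,254-160)])): print("base corners",[onz(c,P(*q),.01)[:2].round(3).tolist() for q in r])
for deg in(0,20,30):
    import geo;geo.AL=np.radians(deg)
    o=np.array([-np.cos(np.radians(40)),-.05,np.sin(np.radians(40))]);M=np.array([.561,.049,.129])
    for nm,g,y,pi in[("rest",(.382,.2794,.05),.5,0),("lift",(.382,.2794,.16),.5,0),("pre",M+o*.186,3,40),("seat",M+o*.036,3,40),("mag0",(L[0]-.146,L[1],.08),0,0),("mag-20",(L[0]-.137,L[1]+.05,.08),-20,0)]:
        q=arm.solve_ik(*rodpose(g,y,pi));print(deg,nm,None if q is None else np.round(q,0))
E
```

```text
100 (124, 136) elev 40.3 yaw 3.7 yaw@40 [3.8 3.6] at .129 [0.5657 0.0496 0.129 ]
100 (127, 139) elev 36.3 yaw 4.72 yaw@40 [3.55 6.  ] at .129 [0.5632 0.0492 0.129 ]
100 (122, 139) elev 39.8 yaw 4.57 yaw@40 [4.5  4.65] at .129 [0.5658 0.0494 0.129 ]
120 (124, 136) elev 40.6 yaw 3.45 yaw@40 [3.65 3.25] at .129 [0.5668 0.0498 0.129 ]
120 (127, 139) elev 37.1 yaw 4.52 yaw@40 [3.6 5.5] at .129 [0.5647 0.0493 0.129 ]
120 (122, 139) elev 40.5 yaw 3.85 yaw@40 [4.   3.65] at .129 [0.5671 0.0498 0.129 ]
140 (124, 136) elev 40.8 yaw 3.3 yaw@40 [3.55 3.  ] at .129 [0.5684 0.05   0.129 ]
140 (127, 139) elev 40.4 yaw 3.24 yaw@40 [3.4 3.1] at .129 [0.5683 0.05   0.129 ]
140 (122, 139) elev 41.6 yaw 3.16 yaw@40 [3.7  2.55] at .129 [0.5689 0.0501 0.129 ]
res edge [0.61  0.012 0.085] [0.603 0.1   0.085] -175.8080164685589
res edge [0.609 0.008 0.085] [0.603 0.095 0.085] -175.92380434076097
lens [ 0.4904 -0.2484  0.1542] [0.1 0.1]
post top [ 0.549  -0.2282  0.1579] [0.1 0.1] dist 0.06194708974506701 yaw 18.960438528717145
base corners [[0.465, -0.303], [0.436, -0.22], [0.546, -0.183], [0.576, -0.266]]
base corners [[0.464, -0.304], [0.575, -0.265]]
0 rest [ 29.  33. 109.  -0.  38. -62.]
0 lift [ 29.  22. 103.  -0.  55. -62.]
0 pre [ -1.  33.  80.  -3. 108. -94.]
0 seat [ -0.  47.  65.  -2. 108. -93.]
0 mag0 [ -44.   27.  114.   -0.   39. -134.]
0 mag-20 [ -38.   26.  117.   -0.   37. -108.]
20 rest [ 37.  32. 122. -51.  15.  -5.]
20 lift [ 37.  18. 116. -23.  32. -36.]
20 pre [ -1.  21.  90.  -2.  88. -94.]
20 seat [ -1.  36.  80.  -1.  84. -93.]
20 mag0 [-57.  27. 127.  49.  23. 168.]
20 mag-20 [-45.  26. 133.  71.   9. 176.]
30 rest None
30 lift [ 43.  19. 122. -52.  25.  -3.]
30 pre [ -2.  16.  96.  -1.  78. -95.]
30 seat [ -1.  31.  87.  -1.  72. -94.]
30 mag0 [-66.  30. 133.  84.  27. 125.]
30 mag-20 [-50.  32. 143. 145.  25.  96.]
```

Measurements agree: lens (0.490, −0.248, 0.154) and post 61.9 mm from it (62 given), mouth (0.561, 0.049, 0.129), tube yaw 3.5–4°, elevation about 40°, rod axis at z ≈ 0.051. Next I'll grasp and lift with the tool tilted slightly (10°).

```bash
sed -i 's/^AL=.*/AL=np.radians(10)/' geo.py; python3 - <<'E'
from geo import *
G=np.array([.382,.2794,.0508])
for z in(.12,0): print(arm.solve_ik(*rodpose(G+[0,0,z],.5,0)))
arm.move_to(*rodpose(G+[0,0,.09],.5,0))
arm.move_l(*rodpose(G,.5,0),feed=.12)
print("at",arm.current_t(),arm.current_force().round(2))
f0=arm.current_force()
arm.grip(.0);print("w",arm.current_width(),arm.current_t(),arm.current_force().round(2),arm.current_torque().round(3))
arm.move_l(*rodpose(G+[0,0,.12],.5,0),feed=.15); arm.sleep(.2)
print("lifted w",arm.current_width(),arm.current_t(),(arm.current_force()-f0).round(2))
im=arm.snapshot("scene");a=arm.snapshot("wrist")
cv2.imwrite("pics/lift.png",np.hstack([cv2.resize(im[200:320,140:300],(400,300),interpolation=2),cv2.resize(a,(400,300),interpolation=3)])[:,:,::-1])
E
```

```text
[ 32.70535415  18.11559109 108.57741405  -7.51152383  45.06807891
 -52.86848283]
[ 32.70535415  31.4459201  115.3284596  -12.52176604  25.26816075
 -46.83248995]
at 12.275 [-0.59  0.15 -0.19]
w 0.015195204897557149 13.4167 [-0.04 -2.64  2.29] [-0.252 -0.145 -0.15 ]
lifted w 0.015198182644733061 14.5667 [ 0.32  0.24 -1.56]
```

View pics/lift.png

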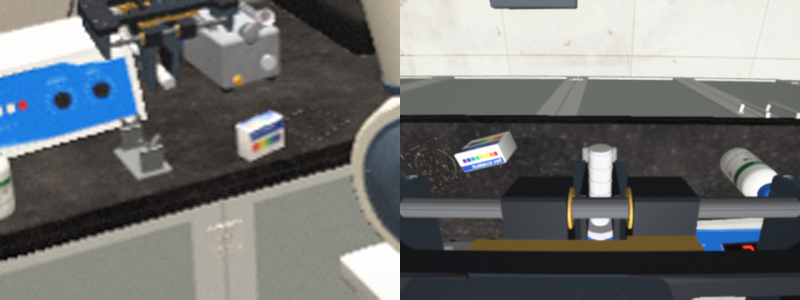

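The rod is off the rest and held in the jaws (width 15.2 mm), with −1.6 N extra load; the rest is empty and the bystanders are unmoved. Next is the insertion in force-checked steps.

```bash
cat > ins.py <<'E'
from geo import *
YAW,PI=3.8,40
M=np.array([.561,.0492,.1295])
a,b=np.radians(YAW),np.radians(PI);AX=np.array([np.cos(a)*np.cos(b),np.sin(a)*np.cos(b),-np.sin(b)]) # into tube
LAT=np.array([-np.sin(a),np.cos(a),0]);UP=np.cross(AX,LAT)
def at(depth,dy=0,du=0): return rodpose(M+AX*(depth-.146)+LAT*dy+UP*du,YAW,PI) # depth of tip past mouth
def F(): 
    f=arm.current_force();return np.round([f@AX,f@LAT,f@UP],2),np.round(arm.current_torque(),2)
E
python3 - <<'E'
from ins import *
arm.move_to(*at(-.03));arm.sleep(.2);f0=F()[0];print("pre",arm.current_t(),f0,F()[1])
p,_=at(-.03);print("err",(np.array(arm.current_ee_pos())-p).round(4))
for d in(.006,.016,.026):
    arm.move_l(*at(d),feed=.08);f,t=F();print(d,f-f0,t,round(arm.current_t(),2),arm.current_width())
    if np.abs(f-f0).max()>12: print("stop");break
im=arm.snapshot("scene");w=arm.snapshot("top")
cv2.imwrite("pics/ins.png",np.hstack([cv2.resize(im[170:260,180:300],(400,300),interpolation=2),cv2.resize(w[110:230,200:360],(400,300),interpolation=2)])[:,:,::-1])
E
```

```text
pre 15.8583 [ 1.55  0.51 -0.49] [ 0.15 -0.45  0.  ]
err [-0.0005  0.0011 -0.    ]
0.006 [-0.97 -0.25 -0.16] [ 0.14 -0.4  -0.  ] 16.46 0.015176866931330024
0.016 [-0.79 -0.49  0.38] [ 0.1  -0.44  0.02] 16.73 0.015440239866140718
0.026 [-0.63 -0.69 -1.4 ] [ 0.15 -0.43 -0.04] 17.01 0.014963447281963421
```

View pics/ins.png

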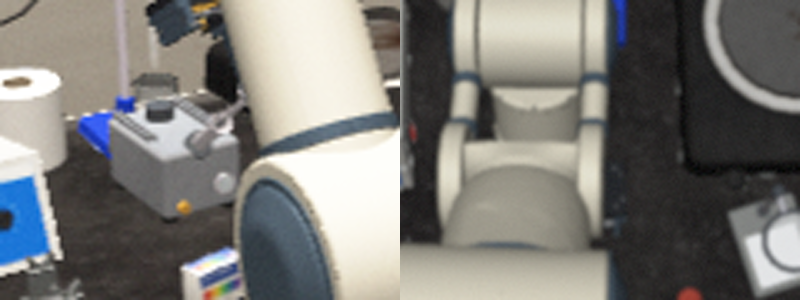

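The pictures show the arm over the tube with its mouth region mostly hidden by the link; forces are small, consistent with being in the bore. Continuing to the stop, watching the forces.

```bash
python3 - <<'E'
from ins import *
f0=np.array([.9,.2,-.5]);
for d in list(np.arange(.046,.1061,.02))+list(np.arange(.1075,.118,.0015)):
    arm.move_l(*at(d),feed=.08 if d<.107 else .03);f,t=F();g=f-f0
    print(round(d,4),g.round(1),t,round(arm.current_t(),2),round(arm.current_width(),4))
    if g[0]<-8 or abs(g[1:]).max()>20: print("stop");break
p=np.array(arm.current_ee_pos());print("depth actual",(p-at(0)[0])@np.c_[AX,LAT,UP])
E
```

```text
0.046 [ 0.3 -0.8  0.8] [ 0.09 -0.48 -0.03] 17.51 0.0155
0.066 [-1.4 -0.2  0. ] [ 0.12 -0.45  0.04] 17.91 0.0149
0.086 [-1.7 -0.1  0.7] [ 0.18 -0.46 -0.06] 18.31 0.0156
0.106 [-0.6 -0.8  0.1] [ 0.15 -0.4  -0.02] 18.71 0.0153
0.1075 [-0.6 -0.2 -0.4] [ 0.11 -0.42 -0.  ] 18.96 0.0153
0.109 [-0.7 -0.4 -0.6] [ 0.11 -0.48 -0.03] 19.21 0.0152
0.1105 [-0.1  0.4 -0.6] [ 0.12 -0.49  0.  ] 19.46 0.0152
0.112 [-2.  -1.8  0.6] [ 0.09 -0.2   0.02] 19.71 0.0152
0.1135 [-15.3  -0.1   5.3] [-0.03  1.82  0.08] 19.96 0.0154
stop
depth actual [ 1.12100344e-01  6.83558712e-06 -1.50925952e-04]
```

Sharp stop at 112 mm (110 expected, within calibration error), −15 N axially. I'll press slightly more to seat it flat, then look, then withdraw straight.

```bash
python3 - <<'E'
from ins import *
arm.move_l(*at(.1142),feed=.03);arm.sleep(.3)
p=np.array(arm.current_ee_pos());print("pressed",F(),"depth",(p-at(0)[0])@np.c_[AX,LAT,UP],arm.current_width())
s=arm.snapshot("wrist");t=arm.snapshot("scene")
arm.move_l(*at(.09),feed=.1);print(F())
arm.move_l(*at(-.045),feed=.15);arm.sleep(.2);print("out",F(),arm.current_width(),arm.current_t())
s2=arm.snapshot("wrist")
cv2.imwrite("pics/seat.png",np.hstack([cv2.resize(x[y0:y0+200,147:413],(400,300),interpolation=2) for x,y0 in((s,180),(s2,180))])[:,:,::-1])
E
```

```text
pressed (array([-19.72,  -0.58,   6.43]), array([-0.11,  2.62, -0.01])) depth [ 1.12178109e-01 -2.46741493e-06 -1.88786911e-04] 0.01539131972571493
(array([ 0.21,  0.37, -0.18]), array([ 0.15, -0.43, -0.02]))
out (array([-0.37,  0.45, -1.15]), array([ 0.09, -0.49, -0.02])) 0.015187129174376899 22.25
```

View pics/seat.png

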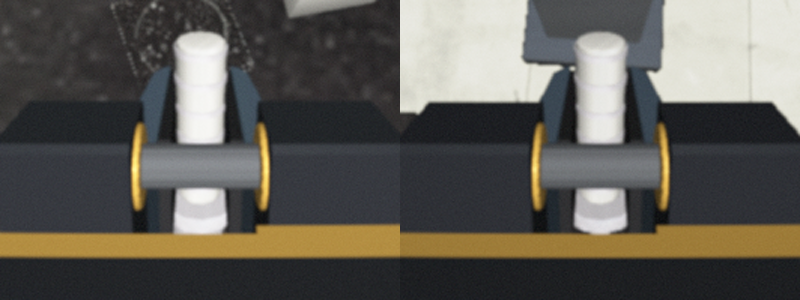

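The rod sits identically in the hand before and after withdrawal (end cap at the same pixel, ≈(281,206)), and it is fully out with no load. Now carry it to the magnifier: level out beside it, then slide in sideways under the lens.

```bash
python3 - <<'E'
from ins import *
L=np.array([.4904,-.2484]);
def mp(dy,z,yaw):
    a=np.radians(yaw);return rodpose(np.array([L[0]-.146*np.cos(a),L[1]+dy-.146*np.sin(a),z]),yaw,0)
yaw=0
for dy,z in((.14,.2),(.14,.08),(0,.08)): print(dy,z,np.round(arm.solve_ik(*mp(dy,z,yaw)),0))
p,R=at(-.045);arm.move_l(p+[-.02,0,.06],R)
arm.move_to(*mp(.14,.20,yaw));print(arm.current_t(),arm.current_ee_pos())
arm.move_l(*mp(.14,.08,yaw));arm.move_l(*mp(0,.08,yaw),feed=.12);arm.sleep(.4)
print(arm.current_t(),arm.current_width(),arm.current_force().round(2),np.abs(arm.current_dq()).max(),(np.array(arm.current_ee_pos())-mp(0,.08,yaw)[0]).round(4))
s=arm.snapshot("scene");t=arm.snapshot("top");w=arm.snapshot("wrist")
for n,x in(("fs",s),("ft",t),("fw",w)): cv2.imwrite(f"pics/{n}.png",x[:,:,::-1])
X=np.array([.4904,-.2484,.08])
u=proj(arm.get_calibration("scene"),X).astype(int);v=proj(arm.get_calibration("top"),X).astype(int);print(u,v)
c=lambda i,q:cv2.resize(i[max(q[1]-45,0):max(q[1]-45,0)+90,q[0]-60:q[0]+60],(400,300),interpolation=2)
cv2.imwrite("pics/fin.png",np.vstack([np.hstack([c(s,u),c(t,v)]),np.hstack([cv2.resize(w,(400,300)),c(s,u)*0])])[:,:,::-1])
E
```

```text
0.14 0.2 [ -32.    6.  120.    7.   46. -127.]
0.14 0.08 [ -32.   23.  130.   17.   19. -137.]
0 0.08 [ -50.   26.  121.   16.   28. -154.]
23.8917 [ 0.3482659  -0.10844179  0.18149026]
26.5583 0.015429687069872607 [-0.39  0.53 -1.53] 0.07050593382061769 [0.     0.0001 0.    ]
[324 209] [352 208]
```

View pics/fin.png

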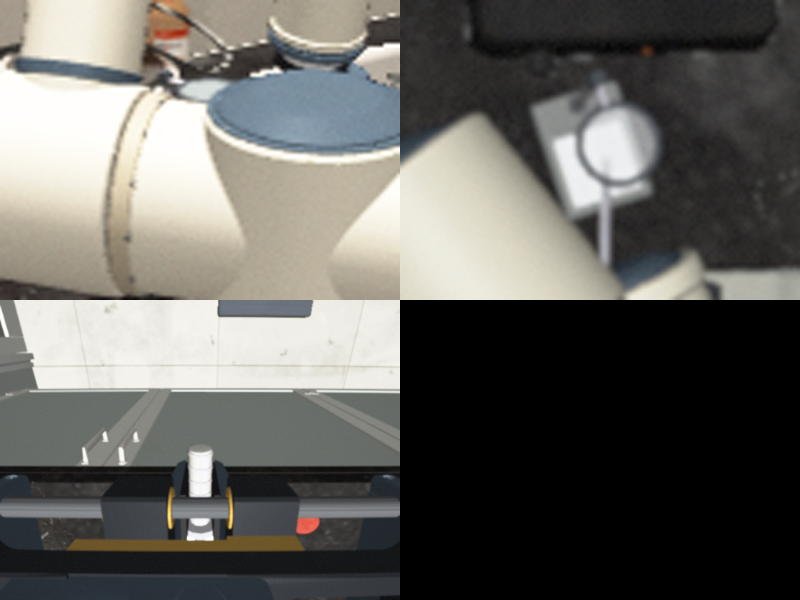

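The top crop shows the shaft entering under the lens, with its visible end near crop (206,160). The scene camera is blocked by the arm. I'll zoom in on the top view and check numerically.

```bash
python3 - <<'E'
from geo import *
c=arm.get_calibration("top");t=cv2.imread("pics/ft.png")
x0,y0=332,185;k=cv2.resize(t[y0:y0+50,x0:x0+50],(600,600),interpolation=cv2.INTER_CUBIC)
k=cv2.normalize(k,None,0,255,cv2.NORM_MINMAX);cv2.imwrite("pics/finz.png",k)
pr=lambda X:((proj(c,np.array(X))+.5-[x0,y0])*12).round(0)
print("tip",pr((.4904,-.2484,.08)),"lens",pr((.4904,-.2484,.154)),"post",pr((.549,-.2282,.158)),"collar",pr((.3804,-.2484,.08)),"shaft at -40mm",pr((.4504,-.2484,.08)))
E
```

```text
tip [254. 293.] lens [295. 254.] post [219.  20.] collar [251. 711.] shaft at -40mm [253. 444.]
```

View pics/finz.png

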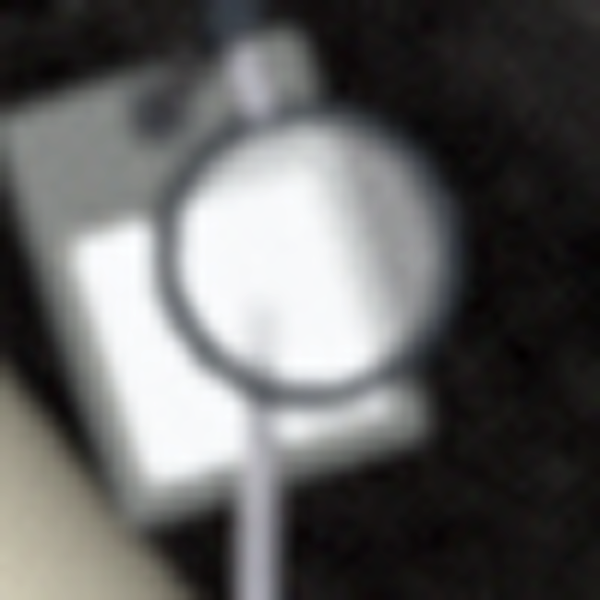

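Shaft and lens both appear about 2–4 mm to the right of my prediction. That is mostly a shared top-camera offset, so the tip-to-lens error is about 1.5–2 mm. I'll check stillness and the bystanders, then hand in.

```bash
python3 - <<'E'
from h import *
a,b=[cv2.imread(f"pics/{n}.png") for n in("top0","ft")]
for n,(x,y,r) in dict(bottle=(126,217,14),box=(234,229,14),stopper=(315,230,9),rest=(190,215,10),flask=(430,220,16)).items():
    d=cv2.absdiff(a,b)[y-r:y+r,x-r:x+r].max(2);print(n,d.mean().round(1),d.max())
for _ in range(3): arm.sleep(.2);print(np.abs(arm.current_dq()).max(),arm.current_force().round(2),arm.current_width())
print(arm.current_t());arm.sign_off()
E
```

```text
bottle 3.5 10
box 3.6 10
stopper 170.9 192
rest 8.5 66
flask 4.0 9
0.10582958957447505 [-0.01  0.38 -1.01] 0.015494433646302116
0.08920702903288834 [-0.12  0.04 -0.55] 0.015316240750169689
0.0984257976186988 [-0.35  0.75 -0.97] 0.015441517009735506
27.3083
the job is handed in; nothing more can be done
```

The job is handed in at 27.3 s of the 46 s allowed. The arm is holding the rod under the lens.

**What I did**
- I gripped the rod by its handle and lifted it off the rest.
- I pushed it down the tube until the collar hit a hard stop. The depth read 112 mm against 110 mm expected, and the axial push was about 20 N.
- I pulled it straight out with no load.
- I carried it to the magnifier and slid it in level from the side, to a commanded height of 80 mm.

**Last checks**
- **Stillness:** the joints were moving at about 0.1 °/s or less. The wrist force was 1 N or less, so nothing was touching. The jaw width was steady at 15.4 mm.
- **Position:** the top view puts the tip about 1.5–2 mm from the lens middle. Rod and lens both appeared 2–4 mm off my prediction, mostly a shared offset I put down to the top camera's calibration, so I left the rod where it was.
- **Bystanders:** the bottle and small box are unchanged in the top view, and so is the vessel I took for the flask, though I never confirmed which vessel that is.

**Not fully confirmed**
- **Stopper:** my top-view comparison failed because the arm hid it. The last wrist view showed it standing, but I did not measure its position.
- **Level and height at the end:** the scene camera was blocked, so I could not measure these directly. They rest on the tool pose and on the handle sitting the same in the jaws as when it was lifted.
- **Collar seating:** I judged this from depth and force only, since the mouth was hidden from the cameras. The moment of up to 2.6 N m while pressing could mean slightly uneven contact.

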